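Latch the instrument case

TASK

Close the over-center draw latch on top of the big case: swing its wire loop forward over the keeper hook so that it drops behind it, then push the lever back and all the way down past the snap point until it lies flat and the case is drawn shut. Leave the open latch of the small case as it is.

Things in the scene. Friction and masses are not known exactly. Their poses are not given: they have to be found in the camera images.
- big: Big case, the one to latch: black hard case 280 mm wide (y), 140 thick (x), 130 high, standing on its hinged edge; cannot shift. Folded carrying handle on its -x face. Origin: centre of underside, z up. A seam at x = +20 mm parts body half (-x) from lid half (+x). Its steel latch is mid-way along the flat top (y = 0).
- big_pivot (a point): Pin of the big case's lever: on the case's frame at x = 0, y = 0, 12 mm above the top. Its axes are the case's. The lever is a steel blade 22 mm wide, 4 mm thick, 60 mm long from this pin. The loop is pinned to the lever 18 mm from this pin (at the start about 5 mm ahead (+x) and 17 mm above it).
- big_bar (a point): Centre of the loop's crossbar, big case: steel, 8 mm thick, 38 long along y, 60 mm from the loop's pin by two wires. Swings freely. At the start it stands 73 to 86 mm above the top, leaning 20 to 40 degrees back (-x) on a stop. Pushed forward past upright it falls by its weight; with the lever where it starts, the bar lands beyond the keeper, 4 mm above the top.
- big_keeper (a point): Big case's keeper: a steel hook on the lid half, 26 mm wide (y), 14 high, standing on the top. This point is at the foot of its post's +x face, 39 mm ahead (+x) of the lever's pin when shut, 4 to 5 mm more when ajar. Its lip overhangs 5 mm to +x: the crossbar goes down beyond the lip (+x side) and is pulled in under it.
- big_lever (a joint): Big case's lever, rad: 0 = flat, pointing to -x (latched); 1.57 upright; at the start 2.0 to 2.27, leaning forward to the keeper. Stays where left. With the loop hooked it pulls the lid in; a push of 2 to 3 N near its end takes it past the toggle point (about 0.35), after which it snaps flat and stays.
- big_lid (a joint): Big case's lid half about its foot, rad: 0 = shut, about 0.035 = ajar by 4 to 5 mm at the top, where its springy seal holds it until the latch pulls it shut.
- small_bar (a point): Centre of the loop's crossbar on the small case: a look-alike 170 mm wide, 100 high, 140 thick with the same latch, also open, loop standing up. To be left as it is.

How it is judged:
By the outcome, as a careful person would: the job done as asked, in the order asked, and still so for the second after the job is handed in, with the robot touching nothing.
It also fails if it takes over 48 s, if anything falls off the work surface, if the arm or the gripper's body presses on something with over 40 N, if the wrist force passes 120 N, or if a joint passes its speed limit or range.

ROBOT

A 6-joint arm with a two-finger parallel gripper is mounted at the origin on the work surface. World frame = base frame: x ahead of the robot, y to its left, z up, the work surface at z = 0. Lengths are in m, angles in rad, forces in N, time in s.
With the tool pointing down it reaches from about 0.375 to 0.9 m from the base axis. Payload 3.1 kg.
Tool frame: the origin (TCP) lies at the centre of the arm's flange, where the gripper is bolted on; the fingertips stand 173 mm ahead of it and the grasp point (between the pads) lies 155 mm ahead of it; z points along the fingers, x is the direction in which the jaws open and shut, and the axes are right-handed (so a half turn about z gives the same grasp; the last joint's range is limited). The gripper opens to 85 mm and grips with 20 to 120 N. Pads are 22 mm wide; open, the fingers measure 114 mm over their backs; the gripper's body (76 mm by 85 mm) begins 54 mm behind the grasp point. The pads swing forward as they close: fully open they stand 13 mm farther back than shut.
Start: joints at [-1.335, 0.527, 1.433, -0, 1.181, -0.178], TCP at [0.252, -0.572, 0.405] pointing down, gripper open.
Joint ranges: [-3.08, 3.08], [-0.75, 2.2], [0.22, 2.44], [-1.43, 4.57], [0, 2.65], [-2.85, 2.85]. Speed limits (rad/s): [2.79, 2.79, 3.14, 3.14, 3.14, 3.14].

INTERFACE

Orientations are given as a unit quaternion [x, y, z, w].
In Python, from station import manip gives the robot as it stands.
- The arm moves only by the shell command python3 -m jog 'ROWS' [OPENING] [FORCE]. ROWS is JSON, a list that holds one entry, the list of rows, each a list of 4 numbers: the shift along the world's x, y, z in mm, then the turn about the world's z in degrees. A call has exactly 8 rows; each row shifts and turns the commanded pose from where the row before left it; what a row does not reach is not made up. A row lasts 1/8 s, in which the tool goes at most 62.5 mm and 10.7 degrees, less where a joint would pass 70% of its speed; a pose out of reach is approached as far as the arm can. A call is refused whole if a number of a shift passes 62.5 or a number of a turn 10.7, either way. A call with a gripper value outside its range is refused whole. OPENING is the opening in per cent of the stroke, from 0 (shut) to 100 (fully open), set as the call begins (- or left out, the last holds). The fingers move at their own pace and stop on an object; FORCE is the grip in N (left out, the last holds). Time passes only in rows, so rows that do not move let the fingers close, or fill a call up. It gives the time, the measured TCP pose, the force and the opening at its end, in the units of the state.
- manip.sense(): the state, without advancing time (a new reading comes with each control period).
- manip.snapshot(name): name is "side" or "top"; returns the picture (420x560x3 uint8, red, green, blue); there is no depth.
- manip.camera_info(name): a dict with "fx", "fy", "cx", "cy" (pixels), "R" (3x3) and "t" (3): a world point X has camera coordinates R X + t. Camera axes: x right, y down, z forward; pixel columns grow to the right and rows downward; lengths in m; the calibration is good to about 2 mm. A picture is of the moment at which its call begins. camera_info takes no time and is no camera call.
- manip.sign_off(): hands the job in, once; it reports no verdict.
The state is a dict: "t": time; "q": joint angles; "qd": joint speeds; "tau": joint torques, N m; "tcp_pos": TCP position; "tool_rot": TCP orientation; "force": force on the tool from outside, world axes, zero at the start; "ft_torque": the same for the moment, N m; "finger_gap": opening from 0.0 (shut) to 1.0 (fully open).
Only numpy, scipy, OpenCV 4.12 (cv2) and the standard library are available. Lean on these libraries where they do the work, as an engineer would, in place of code of your own. Each camera call takes 0.05 s, during which the arm holds its last target. There are 200 camera calls.

## Working session

There is one attempt and no reset: what is moved stays moved. The work goes in short steps, Python scripts to look and compute and a shell command to move; the robot and the scene stay as the last step left them, time stands still between calls to the robot, and variables do not carry over. Pictures are saved under pics/ and viewed, about 8 in all and at most 12, crops included, and the job is handed in when it is done.

```bash
mkdir -p pics; ls
python3 - <<'E'
from station import manip
import cv2
for n in ("side","top"):
    im=manip.snapshot(n); cv2.imwrite(f"pics/{n}0.png",im[:,:,::-1])
    c=manip.camera_info(n); print(n,c)
print(manip.sense())
E
```

```text
pics
side {'fx': 524.7423086656246, 'fy': 524.7423086656246, 'cx': 279.8646300954803, 'cy': 206.45531129413598, 'R': array([[ 9.93675755e-01, -1.12287409e-01,  1.77919208e-04],
       [-6.76996172e-02, -6.00363346e-01, -7.96856709e-01],
       [ 8.95837911e-02,  7.91805147e-01, -6.04168316e-01]]), 't': array([-0.54884375,  0.13586999,  1.0970023 ])}
top {'fx': 408.2249848423904, 'fy': 408.2249848423904, 'cx': 277.3699352837241, 'cy': 210.13399801381146, 'R': array([[ 0.0159659 , -0.99986472, -0.00395293],
       [-0.99154105, -0.01532344, -0.12888572],
       [ 0.12880771,  0.00597727, -0.99165157]]), 't': array([-0.00736356,  0.60150876,  0.80370502])}
{'t': 0.1, 'q': array([-1.33450987e+00,  5.28404148e-01,  1.43378711e+00,  3.07762346e-05,
        1.18140420e+00, -1.78465652e-01]), 'qd': array([-7.33765291e-06, -1.05004679e-04, -2.77805616e-03,  8.53126504e-04,
       -2.75887107e-03, -1.03990998e-03]), 'tau': array([-5.37742471e-04, -4.43304563e+01, -1.78586715e+01, -1.81016558e-04,
        3.90957110e-03,  1.32532543e-05]), 'tcp_pos': array([ 0.2518281 , -0.57168213,  0.403808  ]), 'tool_rot': array([ 8.37541325e-01, -5.46373065e-01, -7.18504970e-04, -6.97684070e-04]), 'force': array([0.14462047, 0.14146924, 0.48162394]), 'ft_torque': array([ 0.0216076 , -0.01446119, -0.01847894]), 'finger_gap': 0.9998629274401297}
```

View pics/side0.png

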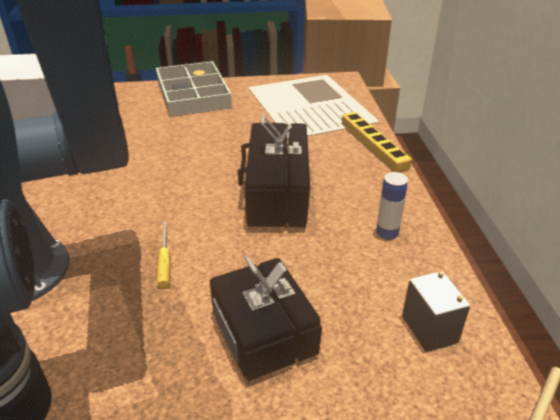

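View pics/top0.png

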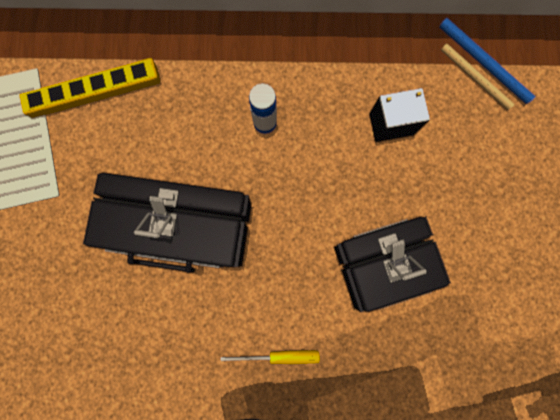

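The big case is in the top view around (167,222), with its latch near (158,218), keeper (168,197) and handle toward −x. The small case is at about (392,264). In the side view, the big case's latch is at about (280,143). Next I'll zoom in.

Run:
```python
import cv2,numpy as np
t=cv2.imread("pics/top0.png")[160:285,70:270]; s=cv2.imread("pics/side0.png")[105:235,225:325]
a=cv2.resize(t,None,fx=4,fy=4,interpolation=cv2.INTER_CUBIC)
cv2.imwrite("pics/t1.png",a)
s=cv2.imread("pics/side0.png")[110:185,235:325]
cv2.imwrite("pics/s1.png",cv2.resize(s,None,fx=8,fy=8,interpolation=cv2.INTER_CUBIC))
```

```text
(no output)
```

View pics/t1.png

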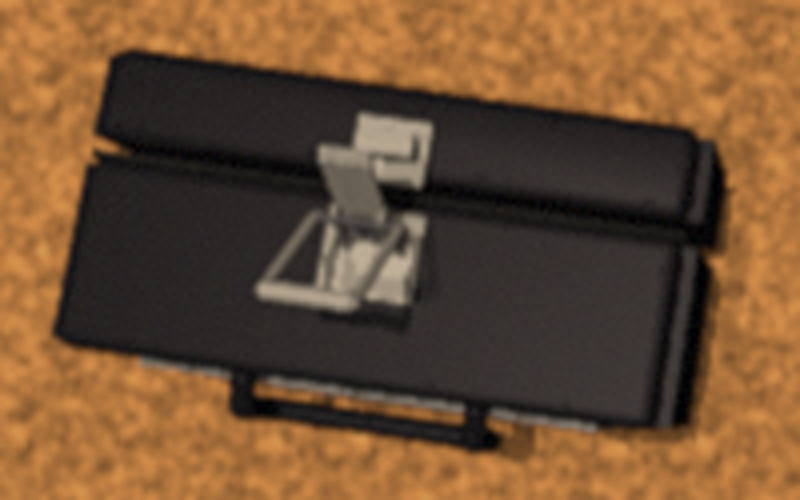

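View pics/s1.png

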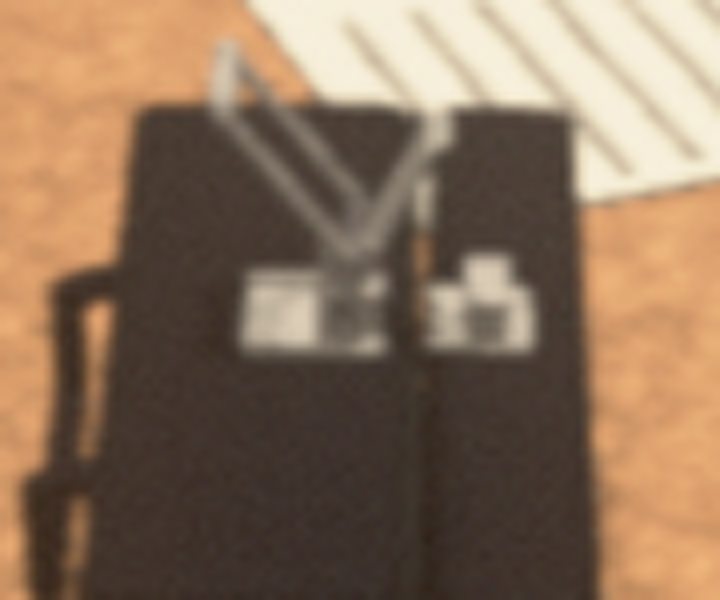

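Top crop: crossbar (260,290)–(352,302), lever tip (342,150), keeper plate centre (393,150), and body-half corners (58,342), (655,425), (675,245), (92,165). Side crop: bar centre (226,76), lever tip (437,130).

```bash
cat > h.py <<'E'
from station import manip
import numpy as np
def ray(n,uv):
    c=manip.camera_info(n);R=np.array(c["R"]);t=np.array(c["t"])
    d=R.T@np.array([(uv[0]-c["cx"])/c["fx"],(uv[1]-c["cy"])/c["fy"],1]); return -R.T@t,d/np.linalg.norm(d)
def plane(n,uv,z):
    o,d=ray(n,uv); return o+d*(z-o[2])/d[2]
def tri(uvt,uvs):
    A=np.zeros((3,3));b=np.zeros(3);rs=[ray("top",uvt),ray("side",uvs)]
    for o,d in rs: P=np.eye(3)-np.outer(d,d);A+=P;b+=P@o
    x=np.linalg.solve(A,b); return x,[np.linalg.norm((np.eye(3)-np.outer(d,d))@(x-o))*1e3 for o,d in rs]
T=lambda p:(70+p[0]/4-.375,160+p[1]/4-.375)
S=lambda p:(235+p[0]/8-.44,110+p[1]/8-.44)
def proj(n,X):
    c=manip.camera_info(n);p=np.array(c["R"])@X+c["t"];return c["fx"]*p[0]/p[2]+c["cx"],c["fy"]*p[1]/p[2]+c["cy"]
E
python3 - <<'E'
from h import *
np.set_printoptions(precision=4,suppress=True)
P={k:plane("top",T(v),.13) for k,v in dict(bl=(58,342),br=(655,425),tr=(675,245),tl=(92,165),lidl=(118,55),lidr=(695,130)).items()}
print(P); print(np.linalg.norm(P['bl']-P['br']),np.linalg.norm(P['br']-P['lidr']))
e=P['bl']-P['br'];print("yaw of +y axis",np.degrees(np.arctan2(-e[0],e[1])))
for k in (('tl','tr'),('lidl','lidr')):
    e=P[k[0]]-P[k[1]];print(np.degrees(np.arctan2(-e[0],e[1])))
for nm,a,b in (("bar",(306,296),(226,76)),("barL",(260,290),(232,46)),("barR",(352,302),(222,108)),("lever",(342,150),(437,130))): print(nm,*tri(T(a),S(b)))
print("keeper lip z.144",plane("top",T((378,140)),.144), plane("side",S((487,285)),.14))
print("base plate mid", plane("top",T((375,260)),.135), plane("side",S((312,312)),.135))
E
```

```text
{'bl': array([0.52  , 0.3526, 0.13  ]), 'br': array([0.4869, 0.0794, 0.13  ]), 'tr': array([0.5688, 0.0727, 0.13  ]), 'tl': array([0.6017, 0.3432, 0.13  ]), 'lidl': array([0.6537, 0.3349, 0.13  ]), 'lidr': array([0.6223, 0.065 , 0.13  ])}
0.27516553869951416 0.1362278949721222
yaw of +y axis -6.908932979635296
-6.943778740152856
-6.621227156596583
bar [0.5375 0.214  0.2116] [np.float64(0.1969680601910055), np.float64(0.1969680601909793)]
barL [0.5402 0.2331 0.211 ] [np.float64(0.7861157761480483), np.float64(0.7861157761480448)]
barR [0.535  0.1951 0.2117] [np.float64(0.10639440763474796), np.float64(0.10639440763463989)]
lever [0.5988 0.208  0.1943] [np.float64(1.5537704277469688), np.float64(1.5537704277468012)]
keeper lip z.144 [0.6131 0.2075 0.144 ] [0.6131 0.2115 0.14  ]
base plate mid [0.5593 0.2086 0.135 ] [0.5612 0.2103 0.135 ]
```

```bash
python3 -m jog '[[[15.8,49.4,2,-1.9],[15.8,49.4,2,-1.9],[15.8,49.4,2,-1.9],[15.8,49.4,2,-1.9],[15.8,49.4,0,-1.9],[15.8,49.4,0,-1.9],[15.8,49.4,0,-1.9],[15.8,49.4,0,-1.9]]]' 0 && python3 -m jog '[[[15.8,49.4,0,-1.9],[15.8,49.4,0,-1.9],[15.8,49.4,0,-1.9],[15.8,49.4,0,-1.9],[15.8,49.4,-2,-1.9],[15.8,49.4,-2,-1.9],[15.8,49.4,-2,-1.9],[15.8,49.4,-2,-1.9]]]' && python3 -m jog '[[[0,0,-4,0],[0,0,-5,0],[0,0,-5,0],[0,0,-5,0],[0,0,-5,0],[0,0,-4,0],[0,0,0,0],[0,0,0,0]]]'
python3 - <<'E'
from station import manip
import cv2,numpy as np
t=manip.snapshot("top")[150:275,80:260,::-1]; s=manip.snapshot("side")[60:210,200:350,::-1]
cv2.imwrite("pics/c2.png",np.hstack([cv2.resize(t,(576,400),interpolation=2),cv2.resize(s,(400,400),interpolation=2)])[:, :976])
cv2.imwrite("pics/s2.png",cv2.resize(s,(600,600),interpolation=2))
print(manip.sense())
E
```

```text
t: 1.1
tcp_pos: [0.3785, -0.1752, 0.4126]
tool_rot: [0.757, -0.653, -0.0, -0.0]
force: [1.5, 0.3, 0.3]
finger_gap: -0.001
t: 2.1
tcp_pos: [0.5049, 0.2202, 0.4043]
tool_rot: [-0.665, 0.747, 0.0, -0.0]
force: [0.6, -0.8, -0.3]
finger_gap: 0.001
t: 3.1
tcp_pos: [0.5048, 0.2185, 0.3768]
tool_rot: [-0.665, 0.747, -0.0, 0.0]
force: [-0.7, 0.1, 0.3]
finger_gap: -0.001
{'t': 3.2, 'q': array([2.05339790e-01, 4.62526574e-01, 1.65168228e+00, 5.65270759e-06,
       1.02685465e+00, 1.89176130e+00]), 'qd': array([ 0.00073253, -0.0005805 ,  0.00036603,  0.00058027, -0.00049612,
       -0.00251852]), 'tau': array([-2.74785818e-02, -3.87766027e+01, -1.54231292e+01, -1.14509457e-03,
        1.77670273e-05, -6.22220159e-05]), 'tcp_pos': array([0.50476538, 0.21851274, 0.37692148]), 'tool_rot': array([-6.65067407e-01,  7.46783285e-01, -1.29880411e-04,  2.30513057e-04]), 'force': array([-0.58552468,  0.02175421, -0.65856239]), 'ft_torque': array([ 0.02140574,  0.0554819 , -0.04913665]), 'finger_gap': 0.0011496485657939391}
```

View pics/s2.png

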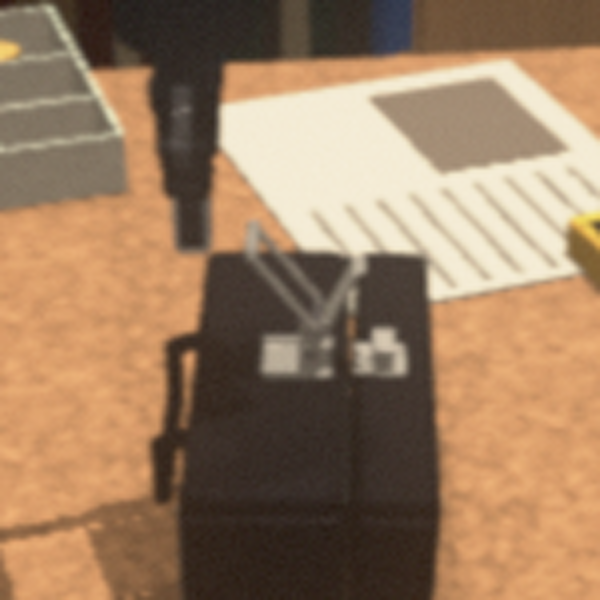

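Fingers sit behind the bar at the right height: tip at crop (193,250), bar at (254,240), clear of everything. Next I push the bar forward along the case's x axis.

```bash
python3 -m jog '[[[9,-1.1,0,0],[9,-1.1,0,0],[9,-1.1,0,0],[9,-1.1,0,0],[9,-1.1,0,0],[9,-1.1,0,0],[9,-1.1,0,0],[9,-1.1,0,0]]]' && python3 -m jog '[[[4,-0.5,0,0],[0,0,0,0],[0,0,0,0],[0,0,0,0],[0,0,10,0],[-5,0,10,0],[-10,1,10,0],[-10,1,10,0]]]'
python3 - <<'E'
from station import manip
import cv2,numpy as np
t=manip.snapshot("top")[150:275,80:260,::-1]; s=manip.snapshot("side")[90:190,225:345,::-1]
cv2.imwrite("pics/s3.png",cv2.resize(s,(720,600),interpolation=2))
E
```

```text
t: 4.2
tcp_pos: [0.5773, 0.2095, 0.3767]
tool_rot: [-0.665, 0.747, -0.0, 0.0]
force: [0.4, 0.5, 0.8]
finger_gap: 0.002
t: 5.2
tcp_pos: [0.5548, 0.2112, 0.4177]
tool_rot: [-0.665, 0.747, -0.0, 0.0]
force: [-0.3, 0.8, -0.3]
finger_gap: 0.005
```

View pics/s3.png

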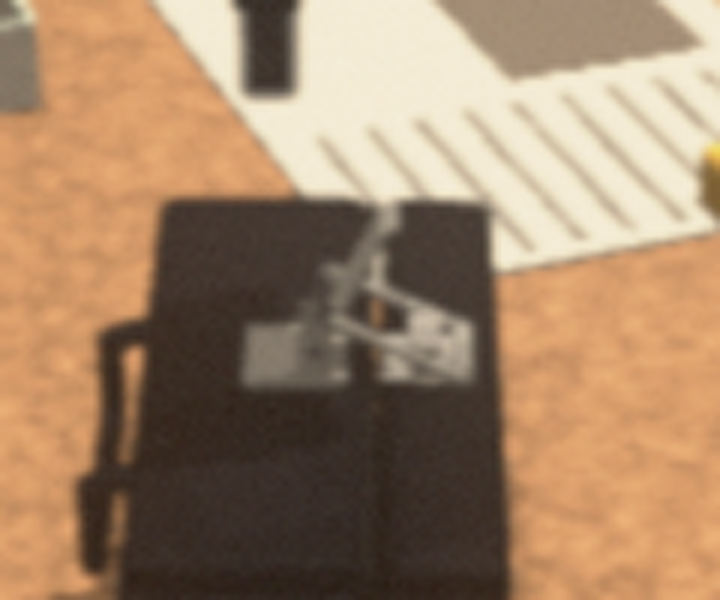

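The bar fell forward and lies beyond the keeper, around crop (465,345). The lever still leans forward, tip at (390,215). Next I go round to the +x side of the lever and push it back.

```bash
python3 -m jog '[[[34,-4,0,0],[34.5,-4.2,0,0],[0,0,-12,0],[0,0,-16,0],[0,0,-16,0],[0,0,-16,0],[0,0,0,0],[0,0,0,0]]]' && python3 -m jog '[[[-5.2,0.6,0,0],[-5.2,0.6,0,0],[-5.2,0.6,0,0],[-5.2,0.6,0,0],[-5.2,0.6,0,0],[-5.2,0.7,0,0],[-5.2,0.7,0,0],[-5.2,0.7,0,0]]]'
python3 - <<'E'
from station import manip
import cv2,numpy as np
from h import *
p=manip.sense()["tcp_pos"]-[0,0,.173]; print(p,proj("side",p))
s=manip.snapshot("side")[90:190,225:345,::-1]
cv2.imwrite("pics/s4.png",cv2.resize(s,(720,600),interpolation=2))
E
```

```text
t: 6.3
tcp_pos: [0.6243, 0.203, 0.3569]
tool_rot: [-0.665, 0.747, -0.0, 0.0]
force: [0.1, 0.7, 0.2]
finger_gap: -0.001
t: 7.3
tcp_pos: [0.5821, 0.2081, 0.3565]
tool_rot: [-0.665, 0.747, 0.0, -0.0]
force: [0.2, -0.4, 0.8]
finger_gap: -0.001
[0.58210176 0.20807669 0.18351308] (np.float64(282.58855594657217), np.float64(130.25706368579273))
```

View pics/s4.png

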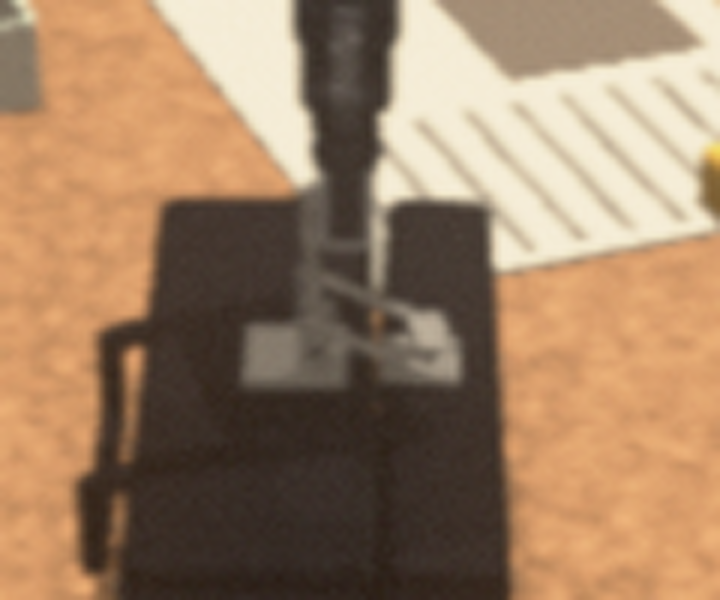

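The lever is upright at crop (312,250), with the finger on its +x side. The bar is pulled in at the keeper, around (440,345). Next comes the arc down.

```bash
python3 -m jog '[[[-6,0.7,0,0],[-5.5,0.7,0,0],[-6,0.7,-1,0],[-5.5,0.7,-2,0],[-5.2,0.6,-3,0],[-5,0.6,-3,0],[-5,0.6,-4,0],[-4.5,0.5,-4,0]]]' && python3 -m jog '[[[-3,0.3,-3.5,0],[-2,0.3,-3.5,0],[-2,0.2,-4,0],[-1.5,0.2,-4,0],[-1,0.1,-4.3,0],[-0.5,0,-4.4,0],[0,0,-1,0],[0,0,0,0]]]'
python3 - <<'E'
from station import manip
import cv2
print(manip.sense()["force"])
s=manip.snapshot("side")[90:190,225:345,::-1]
cv2.imwrite("pics/s5.png",cv2.resize(s,(720,600),interpolation=2))
E
```

```text
t: 8.35
tcp_pos: [0.539, 0.2132, 0.3392]
tool_rot: [-0.665, 0.747, 0.001, -0.001]
force: [1.3, 1.1, 0.9]
finger_gap: 0.005
t: 9.35
tcp_pos: [0.5298, 0.2143, 0.3188]
tool_rot: [-0.665, 0.747, -0.001, 0.001]
force: [-6.3, -1.5, 22.8]
finger_gap: -0.004
[-6.30160622 -1.47426595 22.83047737]
```

View pics/s5.png

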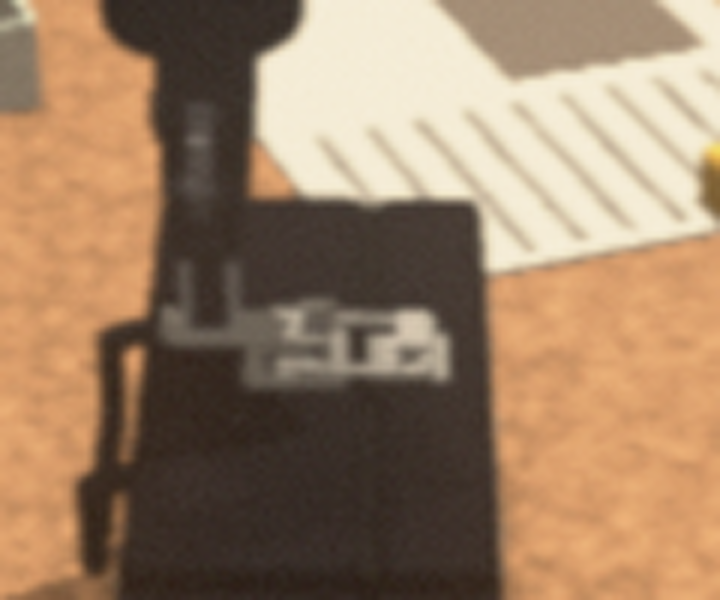

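The lever looks flat under the finger and the seam gap has closed. The wrist reads 23 N up, so it is pressing on its stop. I'll back off straight up and look again.

```bash
python3 -m jog '[[[0,0,2,0],[0,0,6,0],[0,0,20,0],[0,0,30,0],[0,0,30,0],[-20,0,20,0],[-30,0,0,0],[-30,0,0,0]]]' && python3 -m jog '[[[-20,-50,0,0],[0,-50,0,0],[0,-50,0,0],[0,-50,0,0],[0,0,0,0],[0,0,0,0],[0,0,0,0],[0,0,0,0]]]'
python3 - <<'E'
from station import manip
import cv2,numpy as np
s=manip.snapshot("side")[90:190,225:325,::-1];t=manip.snapshot("top")[175:275,80:180,::-1]
cv2.imwrite("pics/s6.png",np.hstack([cv2.resize(x,(400,400),interpolation=2) for x in (s,t)]))
cv2.imwrite("pics/top6.png",manip.snapshot("top")[:,:,::-1])
print(manip.sense()["force"])
E
```

```text
t: 10.4
tcp_pos: [0.4492, 0.2142, 0.4231]
tool_rot: [-0.665, 0.747, -0.0, 0.0]
force: [-0.2, 0.7, 0.6]
finger_gap: -0.005
t: 11.4
tcp_pos: [0.4298, 0.0153, 0.423]
tool_rot: [-0.666, 0.746, 0.0, -0.0]
force: [-0.4, -0.1, -0.4]
finger_gap: 0.001
[-0.52299998 -0.13814978  0.26246821]
```

View pics/s6.png

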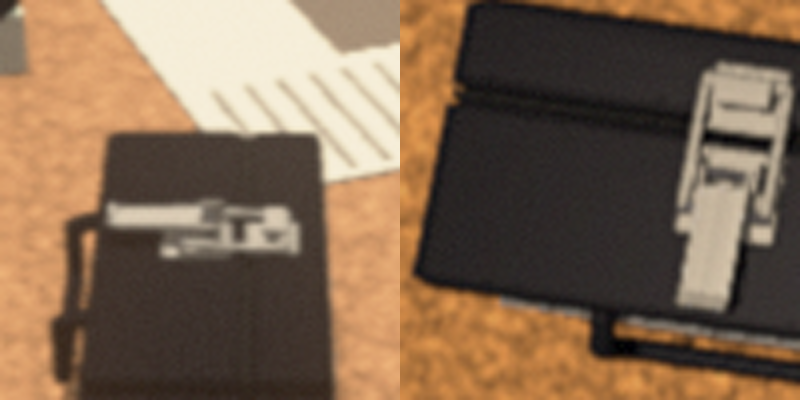

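View pics/top6.png

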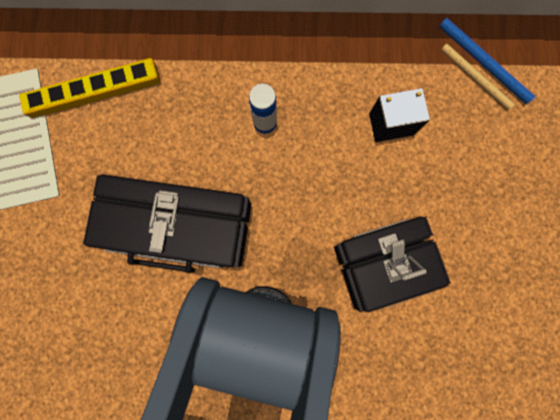

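The lever lies back and stays there without contact (tip at side crop (108,214), top crop (703,305)). The loop is over the keeper, and the small case's latch is unchanged. I'll check the tip height before handing in.

Run:
```python
from h import *
print(tri((80+303/4-.4,175+303/4-.4),(225+108/4-.4,90+213/4-.4)))
```

```text
(array([0.51123549, 0.21603005, 0.15039365]), [np.float64(0.8028153388542778), np.float64(0.802815338854396)])
```

Run:
```python
from h import *
import cv2
P=np.array([.569,.210,.142]);ex=np.array([.9928,-.12,0]);ey=np.array([.12,.9928,0])
s=cv2.imread("pics/s6.png")
big=cv2.resize(s,(1600,800),interpolation=2)
def px(n,X):
    u,v=proj(n,X); return ((u-225+.5)*4,(v-90+.5)*4) if n=="side" else ((u-80+.5)*4+400,(v-175+.5)*4)
cols=[(0,255,0),(0,255,255),(0,0,255)]
for a,c in zip((0,.12,.3),cols):
  for n in("side","top"):
    q=[px(n,P-ex*r*np.cos(a)+np.array([0,0,r*np.sin(a)+.002])+ey*w) for r,w in((.02,.011),(.06,.011),(.06,-.011),(.02,-.011))]
    print(a,n,np.round(q).astype(int).tolist())
    cv2.polylines(big,[np.round(np.array(q)*2).astype(int)],False,c,1)
cv2.imwrite("pics/o.png",np.hstack([big[300:600,150:550],big[300:660,1250:1650][:300]]))
```

```text
0 side [[176, 213], [108, 212], [106, 232], [175, 232]]
0 top [[696, 218], [680, 306], [729, 313], [744, 224]]
0.12 side [[176, 209], [108, 202], [106, 221], [175, 228]]
0.12 top [[694, 217], [675, 305], [725, 312], [743, 224]]
0.3 side [[177, 204], [111, 186], [110, 205], [176, 223]]
0.3 top [[692, 215], [669, 299], [718, 306], [741, 221]]
```

View pics/o.png

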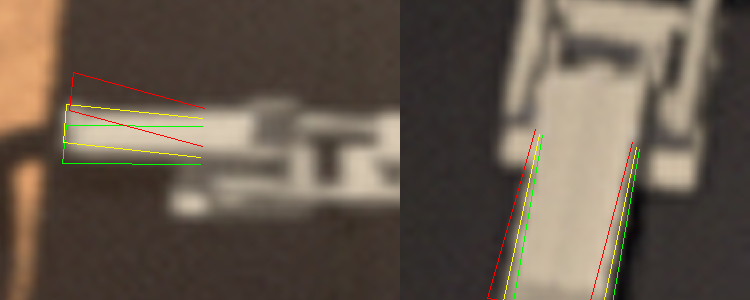

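The lever's edges are almost parallel to the predicted 0 rad outline, giving an angle of about 0 to 0.05 rad. The height difference runs along its whole length, so it is a calibration offset and not a tilt. Handing in.

```bash
python3 -c "
from station import manip
print(manip.sign_off())"
```

```text
the job is handed in; nothing more can be done
None
```

The big case is latched, and I handed the job in at about 11.6 s of the 48 s. I pushed the loop forward with the shut fingers until it fell beyond the keeper. From the other side I pushed the lever upright, which pulled the bar in under the lip, then pressed it down past the snap point to its stop. At the end the wrist read about 23 N.

**Last checks:** With the arm clear and about 0 N at the wrist, both cameras showed the loop hooked on the keeper, the lever lying flat and the ajar gap closed. The small case's latch looked unchanged.

**One disagreement:** The lever tip came out at z ≈ 150 mm, against about 144 mm expected for a flat lever. The lever's edges were nearly parallel to the flat prediction (about 0 to 0.05 rad). The fingertip had also bottomed out at 146 mm while pressing. I took the difference as calibration and pixel error, and did not confirm it any other way.

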